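# Change over the colour bins

### The arm

A 6-joint arm with a two-finger parallel gripper is mounted at the origin on a cart in front of the work surface, level with it; the furniture and walls round the work are solid. World frame = base frame: x ahead of the robot, y to its left, z up, the work surface at z = 0. Lengths are in mm, angles in rad, forces in N, time in s.
With the tool pointing down it reaches from about 400 to 925 mm from the base axis. Payload 12.5 kg.
Tool frame: the origin (TCP) lies at the very end of the fingers, on their centre line; the grasp point (between the pads) lies 19 mm behind it (bot.grasp_offset is the distance from the TCP to the grasp point, in mm); z points along the fingers, y is the line along which they close (so a half turn about z gives the same grasp; the last joint's range is limited). The gripper opens to 95 mm and grips with 3 to 60 N. Pads are 20 mm wide; open, the fingers measure 119 mm over their backs; the gripper's body (75 mm by 180 mm) begins 59 mm behind the grasp point.
Start: joints at [1.022, 0.491, 1.559, -0, 1.092, -0.106], TCP at [267.781, 564.748, 214.661] pointing down, gripper open.
Joint ranges: [-3.1, 3.1], [-0.84, 2.19], [0.05, 2.79], [-1.13, 4.28], [0.06, 2.93], [-2.69, 2.69]. Speed limits (rad/s): [2.22, 2.22, 2.79, 3.14, 3.14, 3.14].

### API

Orientations are given as a unit quaternion [x, y, z, w].
In Python, from plant import bot, eyes, finish_job gives the robot as it stands.
- The arm moves only by the shell command python3 -m pendant 'ROWS'. ROWS is JSON, a list of rows, each a list of 5 numbers: the closure, from 0 (fully open) to 1 (shut), then the shift along the tool's x, y, z in m, then the turn about the tool's z in degrees. A call has 1 to 10 rows; each row shifts and turns the commanded pose from where the row before left it, along the tool's axes as they then stand; what a row does not reach is not made up. A row lasts 1/12 s, in which the tool goes at most 41.7 mm and 7.16 degrees, less where a joint would pass 70% of its speed; a pose out of reach is approached as far as the arm can. A call with a gripper value outside its range is refused whole. The fingers move at their own pace and stop on an object; the grip force is fixed at half the most. Time passes only in rows, so rows that do not move let the fingers close. It gives the time, the measured TCP pose, the force, the opening and the grip force at its end, in the units of the state.
- bot.sense(): the state, without advancing time (a new reading comes with each control period).
- eyes.snapshot(name): name is "side" or "top"; returns a dict with "pixels" (420x560x3 uint8, red, green, blue), "z_map" (420x560 float32, mm along the optical axis (not along the pixel's ray), 0 where there is no reading), "mtx" (3x3 intrinsics, pixels), "R" (3x3) and "t" (3): a world point X has camera coordinates R X + t. Camera axes: x right, y down, z forward; pixel columns grow to the right and rows downward; lengths in mm; the calibration is good to about 2 mm. A picture is of the moment at which its call begins.
- finish_job(): hands the job in; it is judged then, once.
The state is a dict: "time_s": time; "joint_positions": joint angles; "joint_velocities": joint speeds; "tau": joint torques, N m; "eef_pos": TCP position; "tcp_rot": TCP orientation; "ft_force": force on the tool from outside, world axes, zero at the start; "torque": the same for the moment, N m; "width": opening from 0.0 (shut) to 1.0 (fully open); "finger_force": force on a finger pad.
Only numpy, scipy, OpenCV 4.12 (cv2) and the standard library are available. Lean on these libraries where they do the work, as an engineer would, in place of code of your own. Each camera call takes 0.05 s, during which the arm holds its last target. There are 200 camera calls.

### The job

The decorator is changing from cobalt to black. At the stand of three tilting bins, push the blue bin, which has been left hanging out, back until it stands fully shut, and push the black bin's front from behind so that it tips right out and stays hanging out on its stop. Only push: do not pinch the front of a bin between the fingers, do not press on or lift the colour pots, which ride in their bins, keep the yellow bin shut, and leave the other ware where it stands.

Things in the scene. Friction and masses are not known exactly. Their poses are not given: they have to be found in the camera images.
- bin_stand: Grey steel stand, fixed, 98 mm deep, 254 wide, 115 high, with three tilting bins in a row 80 mm apart (blue, black, yellow in any order). Origin on the table under the middle of the hinge line; +x points from the fronts to the stand's back, y along the row, z up. Hinge line parallel to y, 22 mm up. The back stands 64 mm behind it; the bins are open to above.
- bin_blue (a joint): Angle of the blue bin in rad: 0 = shut (front upright), grows as its top tips out towards the stand's -x, 0.48 = hanging out on its stop. Each bin swings freely on the hinge line at its bottom: it falls shut from below about 0.12 rad and out to its stop from above about 0.35 (the balance depends on the pot); a few N at the top edge move it.
- bin_black (a joint): Angle of the black bin in rad: 0 = shut, 0.48 = hanging out on its stop; works like the blue one.
- bin_yellow (a joint): Angle of the yellow bin in rad: 0 = shut, 0.48 = hanging out; works like the blue one.
- bin_blue_lip (a point): Middle of the top lip of the blue bin's front. Shut, it lies 18 mm before and 93 mm above the hinge line (115 mm above the table); the lip's outer edge is 4 mm further out, the top edge 3 mm higher, and the inner face of the front 6 mm behind this point (stand's +x).
- bin_black_lip (a point): Middle of the top lip of the black bin's front; same bin and same offsets as the blue one.
- bin_yellow_lip (a point): Middle of the top lip of the yellow bin's front; same bin and same offsets as the blue one.
- bin_blue_floor (a point): Middle of the inner floor of the blue bin.
- bin_black_floor (a point): Middle of the inner floor of the black bin.
- bin_yellow_floor (a point): Middle of the inner floor of the yellow bin.
- bin_blue_face: Outer skin of the blue bin's front, flat, 75 mm wide, 94 high, with a lip along its top edge that stands out 5.5 mm and is 6 thick. As the bin swings shut its lip moves in by 50 mm and rises by 19 mm. Moves with the bin; origin on the hinge line at the bin's middle (not where to push).
- bin_blue_inside: Inner skin of the blue bin's front (front 4.5 mm thick in all); moves with the bin, origin on the hinge line at the bin's middle. Behind it the tub is 68 mm wide inside and open on top; with the bin shut, 76 mm lie between the front's inner face and the stand's back.
- bin_black_face: Outer skin and lip of the black bin's front, like the blue one. Moves with the bin; origin on the hinge line at the bin's middle (not where to push).
- bin_black_inside: Inner skin of the black bin's front, like the blue one. Moves with the bin; origin on the hinge line at the bin's middle.
- pot_cobalt: Blue screw-cap colour pot with white cap, 40 mm across, 50 mm high, loose in the blue bin. Origin at the centre of its underside.
- pot_black_lacquer: Black screw-cap colour pot with grey cap, 46 mm across, 58 mm high, loose in the black bin; with the bin shut its cap ends 33 mm below the front's top edge. Origin at the centre of its underside.
- pot_bright_gold: Brown screw-cap colour pot with black cap, 34 mm across, 46 mm high, loose in the yellow bin. Origin at the centre of its underside.
- tall_cup: Tall white porcelain cup with a black band, 70 mm across and 102 mm high, a bystander. Origin at the centre of its underside.
- colour_dish: Small white dish of black colour, 68 mm across, 18 mm high, a bystander. Origin at the centre of its underside.
- masking_tape: Roll of masking tape lying flat, 100 mm across, 25 mm high, a bystander. Origin at the centre of its underside.
Things that resemble listed ones, but are neither listed nor needed, are in the scene too. Leave any pink or red look-alike of the pot_black_lacquer alone.

How it is judged:
By the outcome, as a careful person would: the job done as asked, in the order asked, and still so for the second after the job is handed in, with the robot touching nothing.
It also fails if it takes over 45 s, if anything falls off the work surface, if the arm or the gripper's body presses on something with over 40 N, if the wrist force passes 120 N, or if a joint passes its speed limit or range.

## Working session

There is one attempt and no reset: what is moved stays moved. The work goes in short steps, Python scripts to look and compute and a shell command to move; the robot and the scene stay as the last step left them, time stands still between calls to the robot, and variables do not carry over. Pictures are saved under pics/ and viewed, at most 10 in all, crops included, and the job is handed in when it is done.

```bash
ls; mkdir -p pics; python3 - <<'E'
from plant import bot,eyes
import cv2,numpy as np
s=bot.sense();print(s['eef_pos'],s['tcp_rot'],s['width'])
ims=[]
for n in("side","top"):
    d=eyes.snapshot(n);np.savez(f'pics/{n}0.npz',**d)
    cv2.imwrite(f'pics/{n}0.png',d['pixels'][:,:,::-1]);print(n,d['mtx'].tolist(),d['R'].tolist(),d['t'].tolist())
E
```

```text
pics
[267.64573168 564.53247586 214.06735586] [ 2.19603334e-01  9.75589090e-01 -5.23368403e-04 -1.70178693e-04] 0.999168791648718
side [[395.26891816069934, 0.0, 274.2373145411513], [0.0, 395.26891816069934, 208.45141389198494], [0.0, 0.0, 1.0]] [[0.9864649071547327, -0.16367276959063953, 0.009910168854978174], [-0.0660396255805605, -0.4518901653520351, -0.8896257900439317], [0.15008582479829377, 0.8769301585375199, -0.4565826784296313]] [-549.1617089173677, 112.32413427358173, 1018.8998721406133]
top [[438.56388007907464, 0.0, 279.66174741717424], [0.0, 438.56388007907464, 208.9785596005673], [0.0, 0.0, 1.0]] [[0.02250168134735027, -0.9994776038628721, 0.023199002415494746], [-0.996379900103625, -0.024322687071176432, -0.08145858802562214], [0.08198029645001717, -0.02128206451849677, -0.9964066964466859]] [-72.11057886618998, 555.2805629235903, 1115.7781397125834]
```

View pics/side0.png

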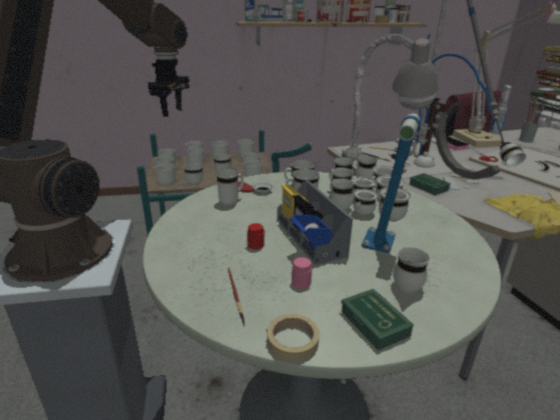

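View pics/top0.png

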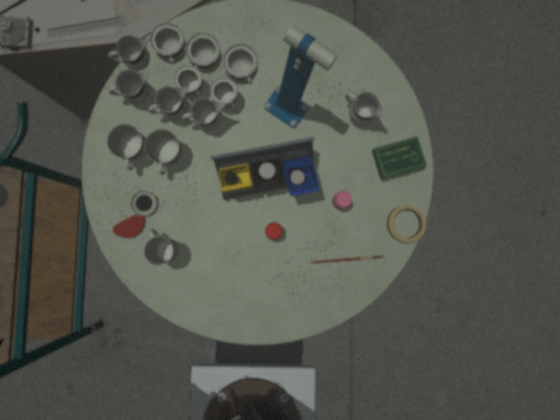

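The top view shows the stand at about (267,168), its fronts facing the robot (down). Yellow is at (236,178), black (shut) at (267,170) and blue (hanging out) at (301,176). The side view agrees, with blue at (312,230).

The red pot (274,231) and pink pot (343,200) are look-alikes standing on the table, so I leave them alone. The lamp behind the stand, at (290,100), is an obstacle.

```bash
cat > h.py <<'E'
import numpy as np,cv2
def cloud(d):
    z=d['z_map'].astype(float);K=d['mtx'];v,u=np.mgrid[:z.shape[0],:z.shape[1]]
    c=np.stack([(u-K[0,2])/K[0,0]*z,(v-K[1,2])/K[1,1]*z,z],-1)
    P=(c-d['t'])@d['R'];P[z==0]=np.nan;return P
def ray(d,u,v,h):
    r=np.linalg.inv(d['mtx'])@[u,v,1]@d['R'];o=-d['R'].T@d['t'];return o+r*(h-o[2])/r[2]
def crop(d,x0,y0,x1,y1,k,f):
    cv2.imwrite(f,cv2.resize(cv2.convertScaleAbs(d['pixels'][y0:y1,x0:x1,::-1],alpha=1.5),None,fx=k,fy=k,interpolation=cv2.INTER_CUBIC))
E
python3 - <<'E'
from h import *
d=np.load('pics/top0.npz');P=cloud(d)
crop(d,200,125,335,210,5.5,'pics/c1.png')
# heights on columns through blue/black/yellow, and map of z over the stand
for n,u in(('yel',236),('blk',267),('blu',301)):
    print(n,[(v,*P[v,u].round().tolist()) for v in range(138,202,3)])
print('table z',np.nanmedian(P[280:300,250:300,2]))
# grey back top: points z in 105..125 in the region
m=np.zeros(P.shape[:2],bool);m[130:165,205:325]=1
m&=(P[...,2]>108)&(P[...,2]<122)
q=P[m];print(m.sum(),q.min(0),q.max(0))
# lamp
m=np.zeros(P.shape[:2],bool);m[20:128,260:345]=1;m&=P[...,2]>30
for a in range(30,500,40):
    k=m&(P[...,2]>a)&(P[...,2]<a+40)
    if k.sum()>3:print('lamp',a,P[k].min(0).round(),P[k].max(0).round())
E
```

```text
yel [(138, 747.0, 62.0, -1.0), (141, 739.0, 62.0, -2.0), (144, 730.0, 61.0, 4.0), (147, 722.0, 61.0, -1.0), (150, 714.0, 61.0, -2.0), (153, 682.0, 51.0, 115.0), (156, 684.0, 54.0, 71.0), (159, 683.0, 57.0, 35.0), (162, 680.0, 59.0, 7.0), (165, 660.0, 53.0, 77.0), (168, 657.0, 55.0, 48.0), (171, 652.0, 57.0, 30.0), (174, 639.0, 54.0, 64.0), (177, 632.0, 54.0, 61.0), (180, 624.0, 53.0, 62.0), (183, 621.0, 56.0, 28.0), (186, 601.0, 48.0, 120.0), (189, 600.0, 52.0, 71.0), (192, 600.0, 56.0, 13.0), (195, 591.0, 56.0, 16.0), (198, 585.0, 57.0, -1.0), (201, 577.0, 57.0, 1.0)]
blk [(138, 749.0, -21.0, 1.0), (141, 739.0, -22.0, 8.0), (144, 732.0, -22.0, 2.0), (147, 699.0, -23.0, 115.0), (150, 701.0, -23.0, 69.0), (153, 701.0, -23.0, 33.0), (156, 699.0, -23.0, 4.0), (159, 677.0, -23.0, 77.0), (162, 668.0, -24.0, 82.0), (165, 660.0, -24.0, 88.0), (168, 653.0, -24.0, 82.0), (171, 645.0, -24.0, 86.0), (174, 638.0, -25.0, 85.0), (177, 630.0, -25.0, 89.0), (180, 618.0, -25.0, 115.0), (183, 617.0, -25.0, 72.0), (186, 617.0, -25.0, 17.0), (189, 610.0, -25.0, 13.0), (192, 603.0, -25.0, -0.0), (195, 59
[... 517 characters left out ...]
.0), (186, 611.0, -110.0, 79.0), (189, 601.0, -109.0, 94.0), (192, 593.0, -108.0, 101.0), (195, 597.0, -115.0, 3.0), (198, 589.0, -116.0, -0.0), (201, 581.0, -116.0, -0.0)]
table z 0.8504967229305086
403 [ 654.83043614 -134.25702409  108.04666964] [728.87644839 110.83218073 120.67930587]
lamp 30 [ 816. -101.   30.] [850. -45.  69.]
lamp 70 [ 818. -106.   70.] [850. -49. 110.]
lamp 110 [ 821. -107.  110.] [853. -51. 150.]
lamp 150 [ 823. -112.  150.] [856. -55. 190.]
lamp 190 [ 825. -115.  190.] [858. -58. 230.]
lamp 230 [ 827. -117.  231.] [860. -61. 270.]
lamp 270 [ 830. -118.  270.] [863. -64. 310.]
lamp 310 [ 809. -156.  310.] [892. -51. 350.]
lamp 350 [ 847. -107.  350.] [876. -68. 352.]
```

View pics/c1.png

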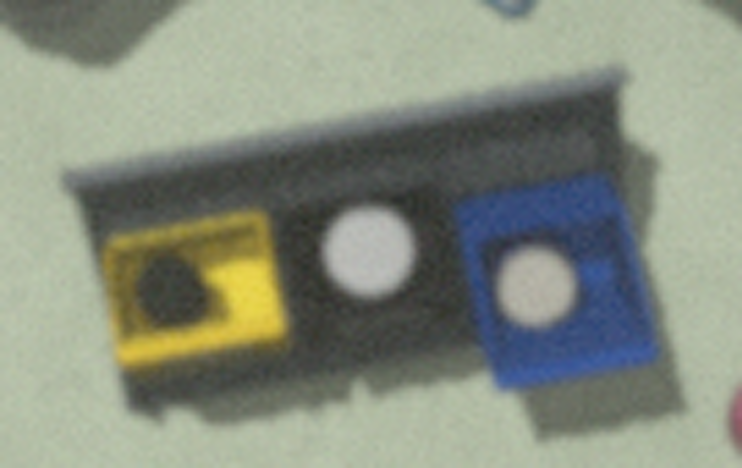

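The enlarged crop shows the yellow bin at left (shut), the black bin in the middle with its grey-capped pot at (368,250), and the blue bin at right with its front standing forward of the row. Next I fit the stand pose and plan the shifts in tool axes.

```bash
cat >> h.py <<'E'
from scipy.spatial.transform import Rotation as Ro
def pose(d):
    P=cloud(d)
    m=np.zeros(P.shape[:2],bool);m[134:162,212:320]=1
    m&=(P[...,2]>110)&(P[...,2]<120)&(P[...,0]>670)
    q=P[m][:,:2];vx,vy,cx,cy=cv2.fitLine(q.astype(np.float32),cv2.DIST_HUBER,0,.01,.01).ravel()
    if vy<0:vx,vy=-vx,-vy
    sy=np.array([vx,vy]);sx=np.array([vy,-vx]);e=(q@sy);r=(q-[cx,cy])@sx
    return P,sx,sy,np.array([cx,cy]),e,r
E
python3 - <<'E'
from h import *
d=np.load('pics/top0.npz');P,sx,sy,c,e,r=pose(d)
print('yaw',np.degrees(np.arctan2(sx[1],sx[0])),'len',e.min(),e.max(),np.ptp(e),'thick',np.percentile(r,[2,50,98]))
mid=c+sy*((e.min()+e.max())/2-c@sy)
S=np.stack([(P[...,:2]-mid)@sx,(P[...,:2]-mid)@sy,P[...,2]],-1)
hsv=cv2.cvtColor(d['pixels'],cv2.COLOR_RGB2HSV);H,s,V=cv2.split(hsv)
blue=(H>105)&(H<130)&(s>120)&(abs(S[...,0]+90)<110)&(abs(S[...,1])<140)&(S[...,2]>20)
yel=(H>18)&(H<35)&(s>120)&(abs(S[...,0]+90)<110)&(abs(S[...,1])<140)&(S[...,2]>20)
for n,m in(('blue',blue),('yel',yel)):
    q=S[m];print(n,m.sum(),'y',np.percentile(q[:,1],[1,99]),'x',np.percentile(q[:,0],[1,5,99]),'z',np.percentile(q[:,2],[50,99]))
    t=q[q[:,2]>np.percentile(q[:,2],99)-12];print('  top',t.mean(0),np.ptp(t[:,1]))
m=(abs(S[...,1])<30)&(S[...,2]>108)&(S[...,0]<-50)&(S[...,0]>-110)
print('blk lip',m.sum(),np.median(S[m],0))
print('mid',mid,sx,sy)
E
```

```text
yaw 12.43758 len -287.6828342984326 -38.73341484283973 248.9494194555929 thick [-4.14883785  0.03680768  4.63189222]
blue 568 y [-112.75521457  -42.1132825 ] x [-124.34436196 -122.65060571  -32.62403218] z [ 80.67583796 104.14036693]
  top [-111.41513959  -74.63655007   98.98747805] 72.08817737760145
yel 539 y [ 44.92457143 116.40559808] x [-84.61858527 -83.22975608 -23.80595171] z [ 58.42787085 121.64959613]
  top [-79.3916841  79.523844  118.0692003] 73.44039519908029
blk lip 106 [-7.99945219e+01  8.89935619e-02  1.17969206e+02]
mid [697.78023161 -13.23365767] [0.9765312  0.21537589] [-0.21537589  0.9765312 ]
```

```bash
python3 -m pendant '[[1,0,0,0,-6.3],[1,0,0,0,-6.3],[1,0,0,0,-6.3],[1,0,0,0,-6.3],[1,0,0,0,-6.3],[1,0,0,0,-6.2],[1,-0.003,-0.018,0,0],[1,-0.006,-0.037,0,0],[1,-0.006,-0.037,0,0],[1,-0.006,-0.037,0,0]]' && python3 -m pendant '[[1,-0.006,-0.037,0,0],[1,-0.006,-0.037,0,0],[1,-0.006,-0.037,0,0],[1,-0.006,-0.037,0,0],[1,-0.006,-0.037,0,0],[1,-0.006,-0.037,0,0],[1,-0.006,-0.037,0,0],[1,-0.006,-0.037,0,0],[1,-0.006,-0.037,0,0],[1,-0.006,-0.037,0,0]]' && python3 -m pendant '[[1,-0.006,-0.037,0,0],[1,-0.006,-0.037,0,0],[1,-0.006,-0.037,0,0],[1,-0.006,-0.037,0,0],[1,-0.006,-0.037,0,0],[1,-0.005,-0.036,0,0],[1,-0.005,-0.023,0,0],[1,0,0,0,0]]'
cat >> h.py <<'E'
O=np.array([636.3,-26.8]);sx=np.array([.97653,.21538]);sy=np.array([-.21538,.97653])
def st():
    from plant import bot
    s=bot.sense();p=np.array(s['eef_pos']);f=np.array(s['ft_force']);R=Ro.from_quat(s['tcp_rot']).as_matrix()
    a=p[:2]-O;print('t',round(s['time_s'],2),'stand',(a@sx).round(1),(a@sy).round(1),p[2].round(1),'yaw y',np.degrees(np.arctan2(R[1,1],R[0,1])).round(1),'F',(f[:2]@sx).round(1),(f[:2]@sy).round(1),f[2].round(1),'w',round(s['width'],3))
E
python3 -c "import h;h.st()"
```

```text
time_s: 0.93
eef_pos: [315.8, 441.8, 214.2]
tcp_rot: [-0.108, 0.994, -0.0, -0.0]
ft_force: [0.2, -0.0, 0.7]
width: 0.355
finger_force: 0.0
time_s: 1.77
eef_pos: [453.7, 92.7, 214.6]
tcp_rot: [-0.107, 0.994, 0.0, -0.0]
ft_force: [1.0, -0.3, 0.1]
width: 0.003
finger_force: 0.0
time_s: 2.43
eef_pos: [545.9, -139.1, 214.0]
tcp_rot: [-0.106, 0.994, -0.0, 0.0]
ft_force: [-0.8, 0.8, 0.6]
width: 0.006
finger_force: 0.0
t 2.43 stand -112.5 -90.2 214.0 yaw y 102.1 F -0.6 1.0 0.6 w 0.006
```

```bash
python3 -m pendant '[[1,0,0.011,0.02,0],[1,0,0,0.025,0],[1,0,0,0.03,0],[1,0,0,0.03,0],[1,0,0,0.02,0],[1,0,0,0.004,0],[1,0,0,0,0]]'
python3 - <<'E'
from h import *
from plant import eyes
st()
d=eyes.snapshot('side');crop(d,230,150,390,270,5,'pics/s1.png')
E
```

```text
time_s: 3.02
eef_pos: [541.6, -123.9, 84.7]
tcp_rot: [-0.108, 0.994, 0.001, -0.001]
ft_force: [0.1, 1.0, 0.7]
width: 0.007
finger_force: 0.0
t 3.02 stand -113.4 -74.4 84.7 yaw y 102.4 F 0.4 0.9 0.7 w 0.007
```

View pics/s1.png

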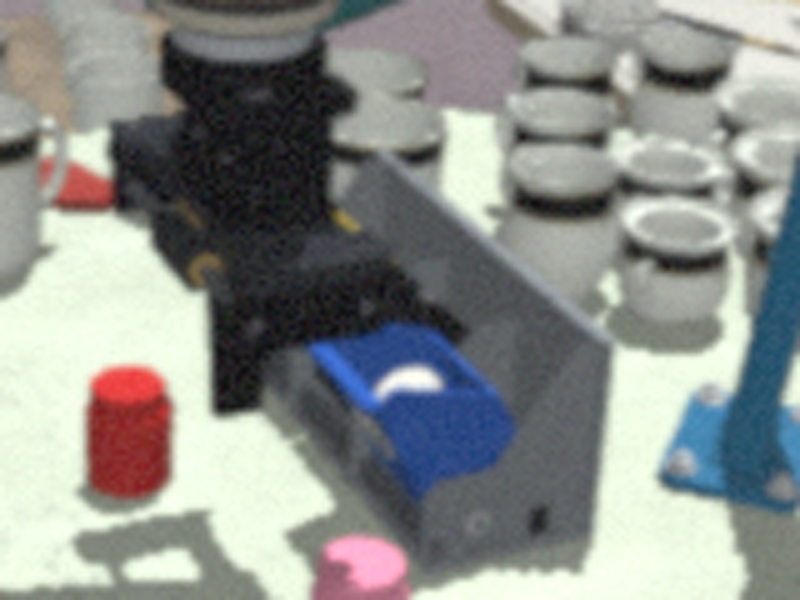

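The picture shows the closed fingertips at crop (235,410), in front of the blue lip's middle at (343,375). The offset matches the plan, so I push.

```bash
python3 -m pendant '[[1,-0.015,-0.003,0,0],[1,-0.015,0,0,0],[1,-0.004,0,0,0],[1,-0.004,0,0,0],[1,-0.004,0,0,0],[1,-0.004,0,0,0],[1,-0.004,0,0,0],[1,-0.004,0,0,0]]'; python3 -c "import h;h.st()"; python3 -m pendant '[[1,-0.003,0,0,0],[1,-0.003,0,0,0],[1,-0.003,0,0,0],[1,-0.003,0,0,0],[1,-0.003,0,0,0]]'; python3 -c "import h;h.st()"
```

```text
time_s: 3.73
eef_pos: [595.9, -115.9, 85.8]
tcp_rot: [-0.107, 0.994, 0.0, 0.0]
ft_force: [-0.9, -0.4, 1.1]
width: 0.003
finger_force: 0.2
t 3.73 stand -58.7 -78.3 85.8 yaw y 102.3 F -1.0 -0.2 1.1 w 0.003
time_s: 4.15
eef_pos: [610.6, -112.6, 85.6]
tcp_rot: [-0.107, 0.994, 0.0, -0.0]
ft_force: [-0.5, 0.2, 0.7]
width: 0.006
finger_force: 0.0
t 4.15 stand -43.6 -78.3 85.6 yaw y 102.3 F -0.4 0.3 0.7 w 0.006
```

```bash
python3 -m pendant '[[1,-0.003,0,0,0],[1,-0.003,0,0,0],[1,-0.002,0,0,0],[1,-0.001,0,0,0],[1,0,0,0,0]]'; python3 -c "import h;h.st()"; python3 -m pendant '[[1,-0.001,0,0,0],[1,-0.001,0,0,0],[1,0,0,0,0]]'; python3 - <<'E'
from h import *
from plant import eyes
st()
d=eyes.snapshot('side');crop(d,230,150,390,270,5,'pics/s2.png')
E
```

```text
time_s: 4.57
eef_pos: [618.6, -110.9, 85.6]
tcp_rot: [-0.107, 0.994, 0.0, -0.001]
ft_force: [-4.3, -1.4, 0.3]
width: 0.007
finger_force: 2.0
t 4.57 stand -35.4 -78.3 85.6 yaw y 102.3 F -4.5 -0.4 0.3 w 0.007
time_s: 4.82
eef_pos: [618.7, -110.8, 85.6]
tcp_rot: [-0.108, 0.994, 0.0, -0.003]
ft_force: [-14.5, -5.3, 7.3]
width: 0.002
finger_force: 7.6
t 4.82 stand -35.3 -78.2 85.6 yaw y 102.3 F -15.3 -2.0 7.3 w 0.002
```

View pics/s2.png

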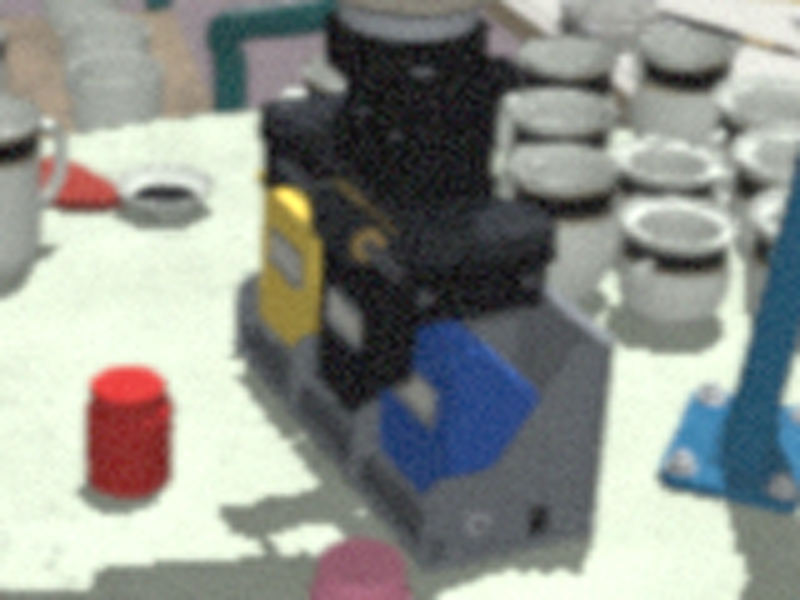

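The blue bin is home against its stop: the force rose to 15 N with no further travel, and the picture shows its front in line with the others. Now I back off, rise and go over the black bin.

```bash
python3 -m pendant '[[1,0.004,0,0,0],[1,0.015,0,0,0],[1,0.02,0,0,0],[1,0,0,-0.03,0],[1,0,0,-0.035,0],[1,0,0,-0.01,0],[1,0,0,0,0]]'; python3 -m pendant '[[1,-0.02,0.02,0,0],[1,-0.03,0.03,0,0],[1,-0.025,0.025,0,0],[1,-0.008,0.003,0,0],[1,0,0,0,0],[1,0,0,0,0]]'; python3 - <<'E'
from h import *
from plant import eyes
st()
d=eyes.snapshot('side');crop(d,230,150,390,270,5,'pics/s3.png')
E
```

```text
time_s: 5.45
eef_pos: [584.3, -119.1, 163.6]
tcp_rot: [-0.107, 0.994, -0.001, 0.003]
ft_force: [-0.3, -0.0, -0.0]
width: 0.002
finger_force: 0.0
time_s: 5.95
eef_pos: [646.5, -25.4, 159.2]
tcp_rot: [-0.108, 0.994, 0.0, -0.001]
ft_force: [-0.4, 0.6, 0.0]
width: 0.003
finger_force: 0.0
t 5.95 stand 10.2 -0.8 159.2 yaw y 102.4 F -0.3 0.6 0.0 w 0.003
```

View pics/s3.png

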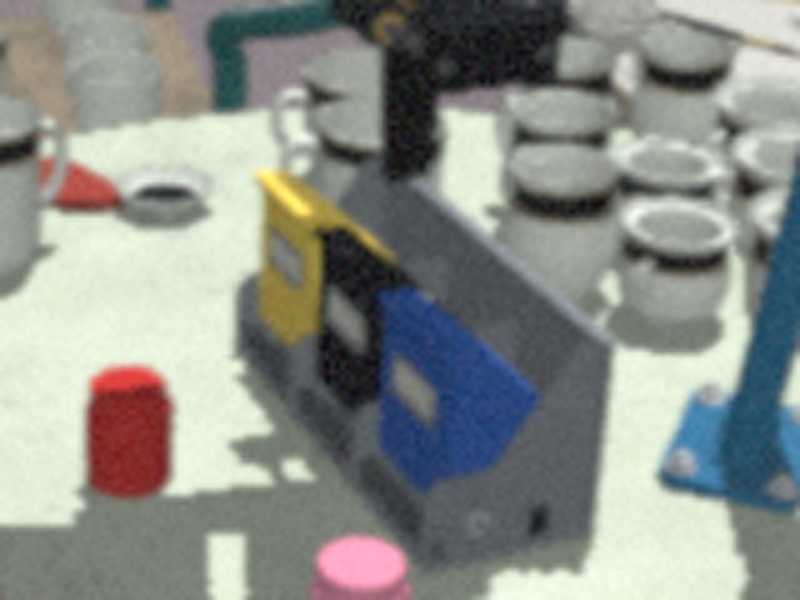

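The picture shows the blue front flush with the row and the fingers hanging over the black bin at (410,170). I lower them beside the inner face, above the pot.

```bash
python3 -m pendant '[[1,-0.001,0,0.02,0],[1,0,0,0.02,0],[1,0,0,0.015,0],[1,0,0,0.007,0],[1,0,0,0,0],[1,0,0,0,0]]'; python3 -c "import h;h.st()"; python3 -m pendant '[[1,0.004,0,0,0],[1,0.004,0,0,0],[1,0.003,0,0,0],[1,0.003,0,0,0],[1,0.003,0,0,0],[1,0.003,0,0,0],[1,0.003,0,0,0],[1,0.003,0,0,0]]'; python3 -c "import h;h.st()"
```

```text
time_s: 6.5
eef_pos: [647.8, -26.0, 98.9]
tcp_rot: [-0.107, 0.994, 0.0, -0.0]
ft_force: [-1.1, -1.3, 0.2]
width: 0.004
finger_force: 0.0
t 6.5 stand 11.4 -1.7 98.9 yaw y 102.3 F -1.4 -1.1 0.2 w 0.004
time_s: 7.17
eef_pos: [622.3, -30.8, 98.7]
tcp_rot: [-0.107, 0.994, 0.0, 0.0]
ft_force: [0.2, 0.5, -0.7]
width: 0.004
finger_force: 0.2
t 7.17 stand -14.5 -0.9 98.7 yaw y 102.3 F 0.3 0.4 -0.7 w 0.004
```

```bash
python3 -m pendant '[[1,0.003,0,0,0],[1,0.003,0,0,0],[1,0.003,0,0.001,0],[1,0.003,0,0.001,0],[1,0.003,0,0.001,0],[1,0.003,0,0.001,0],[1,0.003,0,0,0],[1,0.003,0,0,0]]'; python3 -c "import h;h.st()";  python3 -m pendant '[[1,0.001,0,0,0],[1,0.001,0,0,0],[1,0,0,0,0],[1,0,0,0,0]]'; python3 - <<'E'
from h import *
from plant import eyes
st()
d=eyes.snapshot('side');crop(d,230,150,390,270,5,'pics/s4.png')
E
```

```text
time_s: 7.83
eef_pos: [598.8, -35.9, 94.6]
tcp_rot: [-0.107, 0.994, 0.0, -0.0]
ft_force: [0.2, 0.2, -0.3]
width: 0.008
finger_force: 0.0
t 7.83 stand -38.6 -0.8 94.6 yaw y 102.3 F 0.3 0.2 -0.3 w 0.008
time_s: 8.17
eef_pos: [597.3, -36.3, 94.7]
tcp_rot: [-0.107, 0.994, 0.0, 0.0]
ft_force: [0.2, 0.0, 0.4]
width: 0.006
finger_force: 0.0
t 8.17 stand -40.2 -0.9 94.7 yaw y 102.3 F 0.2 -0.0 0.4 w 0.006
```

View pics/s4.png

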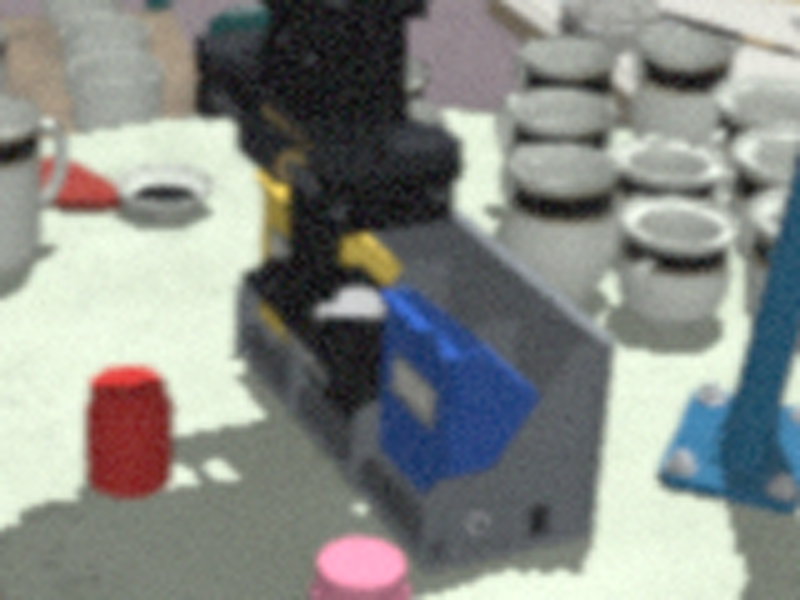

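The black bin has tipped out at (300,300) with its pot riding at (350,300), and the fingers carry no load. I rise and verify.

```bash
python3 -m pendant '[[1,-0.002,0,-0.004,0],[1,0,0,-0.02,0],[1,0,0,-0.035,0],[1,0,0,-0.04,0],[1,0.02,0,-0.04,0],[1,0.04,0,0,0],[1,0.04,0,0,0],[1,0.04,0,0,0],[1,0.04,0,0,0],[1,0.02,0,0,0]]'; python3 -m pendant '[[1,0,0.02,0,0],[1,0,0.04,0,0],[1,0,0.04,0,0],[1,0,0.04,0,0],[1,0,0.04,0,0],[1,0,0.04,0,0],[1,0,0.03,0,0],[1,0,0,0,0],[1,0,0,0,0],[1,0,0,0,0]]'; python3 - <<'E'
from h import *
from plant import eyes
st()
e=eyes.snapshot('side');d=eyes.snapshot('top')
f=lambda d,a,b,c,g:cv2.resize(cv2.convertScaleAbs(d['pixels'][b:g,a:c,::-1],alpha=1.5),(480,360),interpolation=cv2.INTER_CUBIC)
cv2.imwrite('pics/f.png',cv2.resize(np.hstack([f(d,200,120,335,221),f(e,230,150,390,270)]),(800,300)))
P=cloud(d);a=P[...,:2]-O;S=np.stack([a@sx,a@sy,P[...,2]],-1)
for n,y in(('blue',-79),('black',0),('yellow',80)):
    m=(abs(S[...,1]-y)<28)&(S[...,2]>88)&(S[...,2]<130)&(S[...,0]<-8)&(S[...,0]>-75)
    print(n,m.sum(),np.median(S[m],0).round(1))
E
```

```text
time_s: 9.05
eef_pos: [401.5, -78.2, 231.2]
tcp_rot: [-0.107, 0.994, 0.0, -0.0]
ft_force: [1.1, -0.4, 0.5]
width: 0.008
finger_force: 0.0
time_s: 9.88
eef_pos: [351.8, 165.7, 231.1]
tcp_rot: [-0.108, 0.994, -0.0, 0.0]
ft_force: [-0.8, -0.7, 0.3]
width: 0.006
finger_force: 0.0
t 9.88 stand -236.3 249.2 231.1 yaw y 102.4 F -0.9 -0.5 0.3 w 0.006
blue 99 [-17.3 -79.5 118.1]
black 154 [-54.7  -0.5  98.4]
yellow 99 [-17.4  80.6 118.4]
```

View pics/f.png

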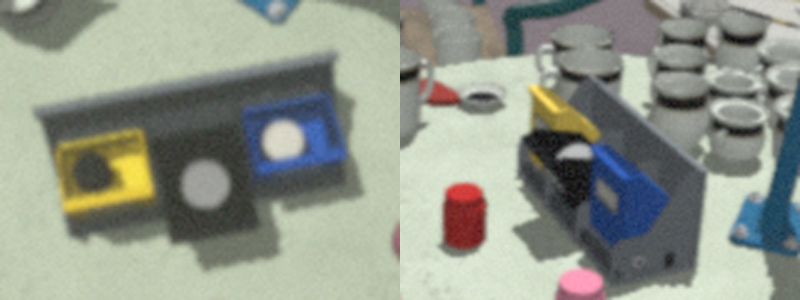

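The final picture shows blue shut at (295,130), black hanging out with its pot at (205,185), and yellow shut at (105,170). The lip measurements agree: blue and yellow are at -17 mm and 118 mm high, black is at -55 mm and 98 mm high.

```bash
python3 -c "
from plant import finish_job
print(finish_job())"
```

```text
the job is handed in; nothing more can be done
None
```

The blue bin is fully shut, the black bin is hanging out on its stop, and the yellow bin stayed shut; the job was handed in at about 10 s of robot time.

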